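# Load and stack the small parts trays

## Task

Put away the loose parts by filling and stacking the three small trays, in this order: put the bolt into the blue tray, stack the yellow tray on the blue one, put the little pine block into the yellow tray, and stack the red tray on the yellow one. Turn each tray half round from the one below it (white tabs at opposite ends), so that it stands level on the lugs and does not nest, with the parts lying on the tray floors. Leave the tape measure, the tin and the glue bottle alone.

Things in the scene. Friction and masses are not known exactly. Their poses are not given: they have to be found in the camera images.
- tray_blue: Blue tray, bottom of the stack, screwed to the bench. Origin: centre of underside; x along its length to the end with the white tab, z up. 120 (x) x 66 (y) x 42 mm high, the tab 14 mm more. Mouth inside 116 x 62 mm, floor inside 76 x 45 mm at z 3; walls step out at z 17 and 31. Black lugs inside the ends, tops at z 38: one at the tab end, two at the plain end. All three trays are alike.
- tray_yellow: Yellow tray, loose, 0.1 to 0.2 kg, same size and axes as the blue. Grip across the 66 mm skirt (z 28 to 42, upright); below it the body narrows. Feet (undersides z 0): two at the tab end, one at the plain end. Turned half round they stand on the lugs of the tray below: undersides 38 mm apart, centres in line, 6 mm play each way in the rim. Same way round it sinks in 14 mm deeper (nests).
- tray_red: Red tray, loose, 0.1 to 0.2 kg, same build, size, axes, lugs, feet and white tab (at +x) as the yellow and blue trays. Origin at the centre of its underside. Goes on top, tab to the same side as the blue tray's.
- bolt: Zinc-grey hex bolt lying on the bench, 46 mm long along its y, 14 mm wide in x, 13 mm high, about 30 g. Origin at the centre of its underside, z up.
- pine_block: Small pale pine block, 14 mm (x) x 24 mm (y) x 14 mm high, about 30 g. Origin at the centre of its underside, z up.
- tape_measure: Yellow tape measure lying on its side, 64 x 84 x 35 mm, loose bystander. Origin at its underside.
- tin: Round flat tin with a blue top, 56 mm across, 21 mm high, loose bystander. Origin at the centre of its underside.
- glue_bottle: White bottle with a black nozzle, 69 mm across, 206 mm tall, loose bystander. Origin at the centre of its underside.
There are look-alikes about, which are no part of the job. Of the things that look like the tray_red, the larger one is meant.

How it is judged:
On the way, in this order (a step that is already met when the one before it is completed fails the run):
1. the bolt lies on the floor of the blue tray (x of bolt in the frame of tray_blue between -0.04 and 0.04 m and y of bolt in the frame of tray_blue between -0.026 and 0.026 m and z of bolt in the frame of tray_blue between -0.002 and 0.02 m), for 0.2 s.
2. the yellow tray stands on the lugs of the blue tray, released (all of step 1 and horizontal distance between tray_yellow and tray_blue below 0.012 m and z of tray_yellow in the frame of tray_blue between 0.034 and 0.042 m and angle between the x axis of tray_yellow and the x axis of tray_blue, either way round below 0.2 rad and angle between tray_yellow's own z axis and vertical below 0.06 rad and contact force between the fingers and tray_yellow below 0.5 N), for 0.2 s.
3. the pine block lies on the floor of the yellow tray, still on the blue one (x of pine_block in the frame of tray_yellow between -0.04 and 0.04 m and y of pine_block in the frame of tray_yellow between -0.026 and 0.026 m and z of pine_block in the frame of tray_yellow between -0.002 and 0.02 m and horizontal distance between tray_yellow and tray_blue below 0.012 m and z of tray_yellow in the frame of tray_blue between 0.034 and 0.042 m and angle between the x axis of tray_yellow and the x axis of tray_blue, either way round below 0.2 rad and angle between tray_yellow's own z axis and vertical below 0.06 rad), for 0.2 s.
4. the red tray stands on the lugs of the yellow tray, released (horizontal distance between tray_red and tray_yellow below 0.012 m and z of tray_red in the frame of tray_yellow between 0.034 and 0.042 m and angle between the x axis of tray_red and the x axis of tray_yellow, either way round below 0.2 rad and angle between each of tray_red, tray_yellow's own z axis and vertical below 0.06 rad and horizontal distance between tray_yellow and tray_blue below 0.012 m and z of tray_yellow in the frame of tray_blue between 0.034 and 0.042 m and angle between the x axis of tray_yellow and the x axis of tray_blue, either way round below 0.2 rad and contact force between the fingers and tray_red below 0.5 N), for 0.2 s.
At the end, for the whole second after the job is handed in: Bolt on the blue tray's floor and pine block on the yellow one's (within 40 mm along, 26 mm across, under 20 mm up); yellow on blue and red on yellow, each 34 to 42 mm above the one below, centres within 12 mm, in line within 0.2 rad, level within 0.06 rad; all at rest (all of step 1 and all of step 3 and horizontal distance between tray_red and tray_yellow below 0.012 m and z of tray_red in the frame of tray_yellow between 0.034 and 0.042 m and angle between the x axis of tray_red and the x axis of tray_yellow, either way round below 0.2 rad and angle between tray_red's own z axis and vertical below 0.06 rad and linear speed of each of tray_yellow, tray_red, bolt, pine_block below 0.02 m/s); the robot touches nothing.
It fails at once if a bystander is moved by more than 30 mm (distance of any of tape_measure, tin, glue_bottle from where it was at the start of the episode above 0.03 m).
It also fails if it takes over 117 s, if anything falls off the work surface, if the arm or the gripper's body presses on something with over 40 N, if the wrist force passes 120 N, or if a joint passes its speed limit or range.

## Robot

A 7-joint arm with a two-finger parallel gripper is mounted at the origin on a cart in front of the work surface, level with it; the furniture and walls round the work are solid. World frame = base frame: x ahead of the robot, y to its left, z up, the work surface at z = 0. Lengths are in m, angles in rad, forces in N, time in s.
With the tool pointing down it reaches from about 0.4 to 0.875 m from the base axis. Payload 19.3 kg.
Tool frame: the origin (TCP) lies at the very end of the fingers, on their centre line; the grasp point (between the pads) lies 19 mm behind it; z points along the fingers, y is the line along which they close (so a half turn about z gives the same grasp; the last joint's range is limited). The gripper opens to 85 mm and grips with 20 to 120 N. Pads are 22 mm wide; open, the fingers measure 114 mm over their backs; the gripper's body (76 mm by 85 mm) begins 54 mm behind the grasp point. The pads swing forward as they close: fully open they stand 13 mm farther back than shut.
Start: joints at [1.045, 0.521, -0.036, 1.599, 0.021, 1.021, -0.113], TCP at [0.275, -0.561, 0.231] pointing down, gripper open.
Joint ranges: [-2.91, 2.91], [-0.3, 2.13], [-1.5, 1.42], [0.17, 2.43], [-1.26, 4.41], [0.16, 1.93], [-2.52, 2.52]. Speed limits (rad/s): [1.89, 1.89, 2.39, 2.39, 3.01, 3.01, 3.01].

## Interface

Orientations are given as [roll, pitch, yaw] about the fixed x, y, z axes, in that order (R = Rz(yaw) Ry(pitch) Rx(roll)).
In Python, from workcell import bot, grab_frame, calibration, job gives the robot as it stands.
- The arm moves only by the shell command python3 -m creep 'ROWS' [FORCE]. ROWS is a JSON list of rows, 1 to 5 of them, each of 7 numbers: the finger opening in m, then dx, dy, dz in m, then a rotation vector rx, ry, rz in rad; each row is the pose to reach, as a shift and turn from the pose commanded when the command began, along the tool's axes at that moment; what a row does not reach only later rows make up. A row lasts 1/8 s, in which the tool goes at most 0.0625 m and 0.188 rad, less where a joint would pass 70% of its speed; a pose out of reach is approached as far as the arm can. The fingers move at their own pace and stop on an object; FORCE is the grip in N (left out, the last holds). Time passes only in rows, so rows that do not move let the fingers close. It prints the time, the measured TCP pose, the force, the opening and the grip force at its end.
- bot.observe(): the state, without advancing time (a new reading comes with each control period).
- grab_frame(name): name is "scene" or "top" or "wrist"; returns (picture, depth): 400x640x3 uint8, blue, green, red; 400x640 float32, m along the optical axis (not along the pixel's ray), 0 where there is no reading.
- calibration(name): a dict with "vfov" (degrees; the focal length in pixels is half the picture's height over the tangent of half this angle, whatever the lens; pixels are square), "cx", "cy" (the principal point, pixels), "eye" and "attitude" of the camera in the world. Camera axes: x right, y down, z forward; pixel columns grow to the right and rows downward; lengths in m; the calibration is good to about 2 mm. A picture is of the moment at which its call begins: read the wrist's pose just before it. calibration takes no time and is no camera call; for the wrist camera it gives the pose at the moment of the call.
- job.job_done(): hands the job in; it is judged then, once.
The state is a dict: "clock": time; "qpos": joint angles; "qd": joint speeds; "joint_efforts": joint torques, N m; "position": TCP position; "tool_rot": TCP orientation; "force": force on the tool from outside, world axes, zero at the start; "moment": the same for the moment, N m; "grip_width": finger opening in m; "finger_force": force on a finger pad.
Only numpy, scipy, OpenCV 4.12 (cv2) and the standard library are available. Lean on these libraries where they do the work, as an engineer would, in place of code of your own. Each camera call takes 0.05 s, during which the arm holds its last target. There are 200 camera calls.

## Working session

There is one attempt and no reset: what is moved stays moved. The work goes in short steps, Python scripts to look and compute and a shell command to move; the robot and the scene stay as the last step left them, time stands still between calls to the robot, and variables do not carry over. Pictures are saved under pics/ and viewed, at most 14 in all, crops included, and the job is handed in when it is done.

```bash
mkdir -p pics; cat > h.py <<'E'
import numpy as np, cv2
from scipy.spatial.transform import Rotation as R
from workcell import bot, grab_frame, calibration, job
def shot(n):
    c=calibration(n); im,d=grab_frame(n); return im,d,c
def att(c):
    a=np.array(c["attitude"],float)
    return a if a.shape==(3,3) else (R.from_euler('xyz',a).as_matrix() if a.size==3 else R.from_quat(a).as_matrix())
def f(c): return 200/np.tan(np.radians(c["vfov"])/2)
def cloud(d,c):
    v,u=np.mgrid[0:400,0:640]; F=f(c)
    p=np.stack([(u-c["cx"])/F*d,(v-c["cy"])/F*d,d],-1)
    return p@att(c).T+np.array(c["eye"])
def ray(u,v,z,c):
    r=att(c)@np.array([(u-c["cx"])/f(c),(v-c["cy"])/f(c),1]); e=np.array(c["eye"]); return e+r*(z-e[2])/r[2]
E
python3 - <<'E'
from h import *
print(bot.observe())
for n in("top","scene","wrist"):
    im,d,c=shot(n); print(n,c); cv2.imwrite(f"pics/{n}0.png",im); np.savez(f"{n}0.npz",im=im,d=d)
E
```

```text
{'clock': 0.0, 'qpos': array([ 1.0448105 ,  0.52205333, -0.03633125,  1.60001171,  0.02121879,
        1.02109954, -0.11279371]), 'qd': array([-0.00013972, -0.00015352,  0.00060732,  0.00042518,  0.00011625,
       -0.0014962 ,  0.0002162 ]), 'joint_efforts': array([-4.39119503e-04, -9.27085018e+01,  1.97957464e+00, -3.69938207e+01,
        1.78161910e-02,  7.90146994e-03, -1.25572406e-06]), 'position': array([ 0.2749163 , -0.5609047 ,  0.23069987]), 'tool_rot': array([-3.14041045e+00,  9.90739985e-05,  4.55795435e-01]), 'force': array([-0.63714211,  0.25860071,  0.41643519]), 'moment': array([-0.02175954,  0.02600808,  0.01440236]), 'finger_force': 0.0, 'grip_width': 0.08540908710910136}
top {'vfov': 55.29901826344003, 'cx': 329.30259282300733, 'cy': 200.33524712194966, 'eye': array([0.3003933 , 0.02014823, 1.29412506]), 'attitude': array([-2.92292396e+00, -3.56924403e-04, -1.47806143e+00])}
scene {'vfov': 51.20627342990076, 'cx': 322.84386524865585, 'cy': 201.4779010763764, 'eye': array([ 0.48304561, -0.8652143 ,  0.60110518]), 'attitude': array([-2.12919486, -0.01976226, -0.06846932])}
wrist {'vfov': 71.7838900458424, 'cx': 316.9251639933196, 'cy': 195.80583426665112, 'eye': array([ 0.34422035, -0.52722458,  0.37365266]), 'attitude': array([ 2.83051465e+00,  1.10025863e-03, -1.11583460e+00])}
```

View pics/top0.png

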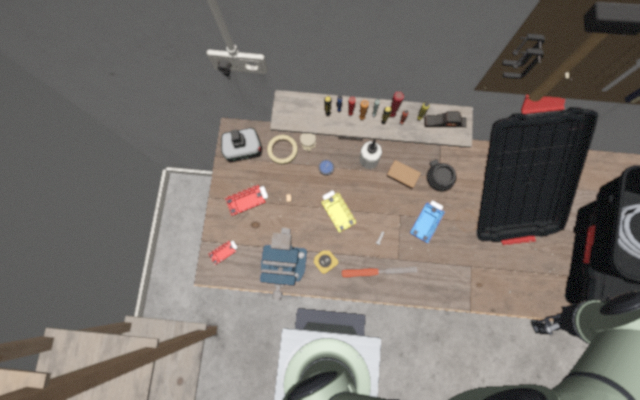

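View pics/scene0.png

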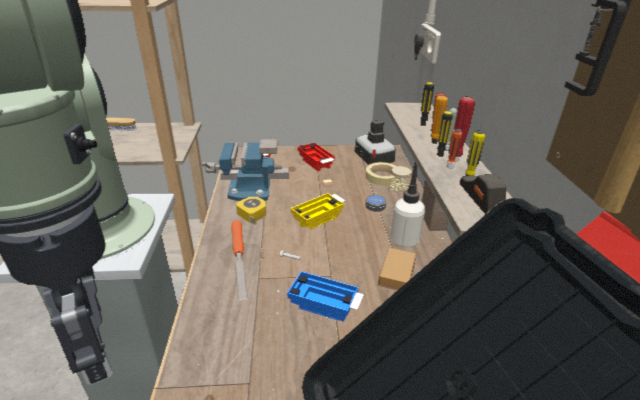

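Top picture: blue tray (428,222), yellow tray (339,211), bolt (380,237) and tin (327,168). The tape measure is at (326,262) and the glue bottle at (371,152). There are two red candidates: the tray at (247,200) and a smaller one at (223,252). The larger one, (247,200), fits the description. For the pine block, (289,198) is small and pale, while the brown block at (405,174) is too big.

```bash
python3 - <<'E'
from h import *
z=np.load("top0.npz"); im,d=z["im"],z["d"]; c=calibration("top"); P=cloud(d,c)
hsv=cv2.cvtColor(im,cv2.COLOR_BGR2HSV).astype(int); H,S,V=[hsv[...,i] for i in range(3)]
roi=np.zeros(H.shape,bool); roi[130:300,195:470]=1
M=dict(blue=(abs(H-107)<12)&(S>150)&(V>90),yellow=(abs(H-29)<7)&(S>150)&(V>100),red=((H<6)|(H>174))&(S>150)&(V>90))
for k,m in M.items():
    m=(m&roi).astype(np.uint8); m=cv2.morphologyEx(m,cv2.MORPH_CLOSE,np.ones((5,5)))
    n,l,s,ce=cv2.connectedComponentsWithStats(m)
    for i in range(1,n):
        if s[i,4]<60: continue
        v,u=np.nonzero(l==i)
        pts=np.array([ray(a,b,.04,c)[:2] for a,b in zip(u,v)],np.float32)
        r=cv2.minAreaRect(pts)
        print(k,ce[i].round(),s[i,4],"rect",np.round(r[0],3),np.round(r[1],3),round(r[2],1),"zmax",np.percentile(P[l==i][:,2],95).round(3))
for nm,(u,v),h in(("bolt",(380,237),.006),("pine",(289,198),.014),("tabB",(435,206),.035),("tabY",(334,196),.035),("tabR",(263,193),.035)):
    print(nm,ray(u,v,h,c).round(3),P[v,u].round(3))
cv2.imwrite("pics/crop0.png",np.hstack([cv2.resize(im[150:270,200:310],None,fx=4,fy=4,interpolation=2),cv2.resize(im[180:300,365:450],None,fx=4,fy=4,interpolation=2)]))
E
```

```text
bolt [ 0.475 -0.136  0.006] [ 0.475 -0.136  0.006]
pine [0.579 0.185 0.014] [0.579 0.185 0.014]
tabB [ 0.593 -0.311  0.035] [ 0.591 -0.309  0.041]
tabY [0.595 0.031 0.035] [0.596 0.031 0.033]
tabR [0.584 0.272 0.035] [0.582 0.271 0.041]
```

View pics/crop0.png

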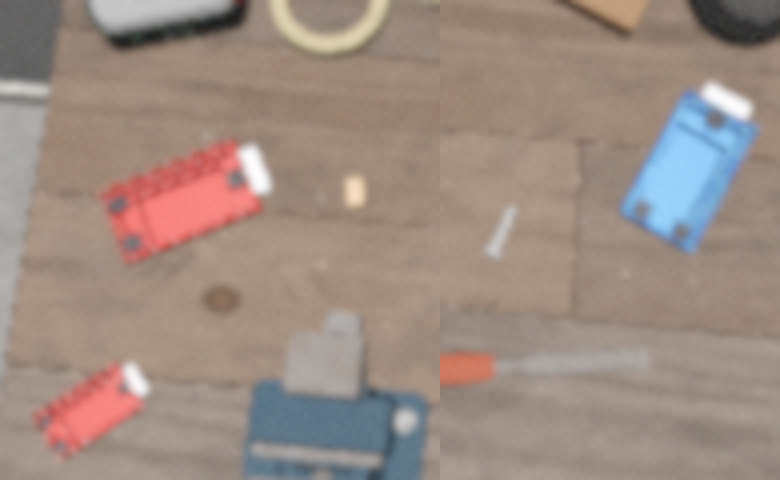

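The crop confirms two red trays; the upper one, at (185,200) in the crop, is the larger and is the one meant. The pine block is at (355,190) and the bolt at (500,232), with its head towards the lower left. My colour masks found nothing, so I'll loosen them.

```bash
python3 - <<'E'
from h import *
z=np.load("top0.npz"); im,d=z["im"],z["d"]; c=calibration("top"); P=cloud(d,c)
hsv=cv2.cvtColor(im,cv2.COLOR_BGR2HSV).astype(int)
for n,(u,v) in dict(b=(428,222),y=(339,211),r=(247,200),bolt=(380,237),pine=(289,198),wood=(300,215)).items(): print(n,hsv[v,u],P[v,u].round(3))
H,S,V=[hsv[...,i] for i in range(3)]
roi=np.zeros(H.shape,bool); roi[130:300,195:470]=1
M=dict(blue=(abs(H-107)<12)&(S>110)&(V>90),yellow=(abs(H-29)<8)&(S>110)&(V>90),red=((H<8)|(H>172))&(S>110)&(V>90),
 bolt=(S<45)&(V>120),pine=(V>175)&(S>40)&(H<25))
for k,m in M.items():
    m=(m&roi).astype(np.uint8)
    n,l,s,ce=cv2.connectedComponentsWithStats(m)
    for i in range(1,n):
        if s[i,4]<(60 if k in("blue","yellow","red") else 8): continue
        h=.04 if k in("blue","yellow","red") else .01
        v,u=np.nonzero(l==i)
        pts=np.array([ray(a,b,h,c)[:2] for a,b in zip(u,v)],np.float32)
        r=cv2.minAreaRect(pts); q=pts-pts.mean(0); w,e=np.linalg.eigh(q.T@q); e=e[:,1]
        print(k,ce[i].round(),s[i,4],"rect",np.round(r[0],3),np.round(r[1],3),round(r[2],1),"pca",np.degrees(np.arctan2(e[1],e[0])).round(1),pts.mean(0).round(3))
E
```

```text
b [103 102 251] [ 0.542 -0.297  0.002]
y [ 30  79 255] [ 0.552  0.01  -0.   ]
r [  2 123 250] [0.561 0.33  0.003]
bolt [ 10   8 194] [ 0.475 -0.136  0.006]
pine [ 16  58 243] [0.579 0.185 0.014]
wood [ 12  56 164] [ 0.526  0.142 -0.   ]
blue [432. 221.] 146 rect [ 0.533 -0.284] [0.06  0.111] 63.9 pca 173.5 [ 0.54  -0.301]
red [245. 200.] 597 rect [0.553 0.329] [0.069 0.119] 28.1 pca 115.4 [0.554 0.329]
red [222. 252.] 242 rect [0.371 0.38 ] [0.042 0.072] 39.8 pca 126.6 [0.373 0.378]
red [359. 272.] 236 rect [ 0.35  -0.074] [0.022 0.114] 9.6 pca 98.9 [ 0.35  -0.073]
bolt [239. 144.] 735 rect [0.767 0.387] [0.101 0.14 ] 15.4 pca 104.5 [0.761 0.386]
bolt [393. 136.] 1899 rect [ 0.826 -0.086] [0.061 0.697] 5.3 pca 94.0 [ 0.843 -0.161]
bolt [218. 134.] 9 rect [0.79  0.464] [0.016 0.004] 8.9 pca -172.4 [0.791 0.464]
bolt [217. 143.] 14 rect [0.756 0.464] [0.005 0.038] 90.0 pca -179.1 [0.755 0.464]
bolt [370. 154.] 406 rect [ 0.764 -0.08 ] [0.083 0.108] 66.8 pca 143.8 [ 0.766 -0.081]
bolt [326. 164.] 91 rect [0.708 0.07 ] [0.056 0.06 ] 17.2 pca 105.5 [0.713 0.068]
bolt [314. 270.] 11251 rec
[... 1100 characters left out ...]
3] 31.0 pca -144.7 [ 0.587 -0.005]
pine [354. 218.] 23 rect [ 0.533 -0.041] [0.048 0.014] 18.5 pca -154.3 [ 0.531 -0.042]
pine [330. 219.] 14 rect [0.52  0.037] [0.04  0.005] 31.6 pca -145.7 [0.521 0.038]
pine [222. 252.] 335 rect [0.374 0.388] [0.051 0.087] 38.3 pca 128.1 [0.376 0.387]
pine [325. 261.] 287 rect [0.379 0.042] [0.07  0.072] 42.3 pca 106.1 [0.377 0.041]
pine [360. 272.] 256 rect [ 0.352 -0.079] [0.024 0.123] 7.3 pca 98.2 [ 0.351 -0.076]
pine [234. 288.] 160 rect [0.261 0.332] [0.008 0.255] 0.3 pca 90.2 [0.261 0.33 ]
pine [306. 295.] 77 rect [0.262 0.088] [0.008 0.154] 0.0 pca 90.1 [0.261 0.092]
pine [336. 298.] 8 rect [ 0.26  -0.006] [0.003 0.02 ] 5.3 pca 100.4 [ 0.261 -0.007]
```

```bash
cat >> h.py <<'E'
def plan(x,y,z,yawdeg):
    o=bot.observe(); p=np.array(o["position"]); M=R.from_euler('xyz',o["tool_rot"])
    T=R.from_euler('xyz',[np.pi,0,np.radians(yawdeg)])
    dv=M.inv().apply(np.array([x,y,z])-p); rv=(M.inv()*T).as_rotvec()
    print("shift",dv.round(4),"rot",rv.round(4),"rows",int(np.ceil(max(np.linalg.norm(dv)/.0625,np.linalg.norm(rv)/.188))))
E
python3 -c "
from h import *
plan(.472,-.136,.2,-22)"
```

```text
shift [ 0.364  -0.2948  0.0311] rot [-8.000e-04  4.000e-04  8.398e-01] rows 8
```

```bash
python3 -m creep '[[0.085,0.045,-0.037,0.004,0,0,0.1],[0.085,0.09,-0.074,0.008,0,0,0.21],[0.085,0.135,-0.11,0.012,0,0,0.32],[0.085,0.18,-0.147,0.016,0,0,0.42],[0.085,0.18,-0.147,0.016,0,0,0.42]]'; python3 -c "
from h import *
plan(.472,-.136,.2,-22)"
```

```text
clock: 0.78
position: [0.3741, -0.346, 0.2151]
tool_rot: [-3.14, -0.0, 0.04]
force: [0.0, -0.9, 1.0]
grip_width: 0.0845
finger_force: 0.0
shift [ 0.1063 -0.2058  0.0155] rot [-1.500e-03  1.000e-04  4.243e-01] rows 4
```

```bash
python3 -m creep '[[0.05,0.026,-0.051,0.004,0,0,0.11],[0.05,0.053,-0.103,0.008,0,0,0.22],[0.05,0.08,-0.154,0.012,0,0,0.33],[0.05,0.1063,-0.2058,0.0155,0,0,0.4243],[0.05,0.1063,-0.2058,0.0155,0,0,0.4243]]'; python3 - <<'E'
from h import *
im,d,c=shot("wrist"); np.savez("w1.npz",im=im,d=d); cv2.imwrite("pics/w1.png",im)
P=cloud(d,c); import pickle; pickle.dump(c,open("w1.pkl","wb"))
m=((P[...,2]>.003)&(P[...,2]<.03)&(abs(P[...,0]-.472)<.05)&(abs(P[...,1]+.136)<.05)).astype(np.uint8)
n,l,s,ce=cv2.connectedComponentsWithStats(m)
for i in range(1,n):
    if s[i,4]<30: continue
    q=P[l==i]; r=cv2.minAreaRect(q[:,:2].astype(np.float32)); print(ce[i],s[i,4],r,q[:,2].max())
E
```

```text
clock: 1.4
position: [0.4723, -0.1369, 0.1994]
tool_rot: [-3.141, 0.0, -0.384]
force: [0.2, -0.3, -0.2]
grip_width: 0.0502
finger_force: 0.0
[316.02575107 174.76824034] 233 ((0.4714026153087616, -0.1368095874786377), (0.013895982876420021, 0.0456046387553215), 67.99583435058594) 0.01433555594778968
```

View pics/w1.png

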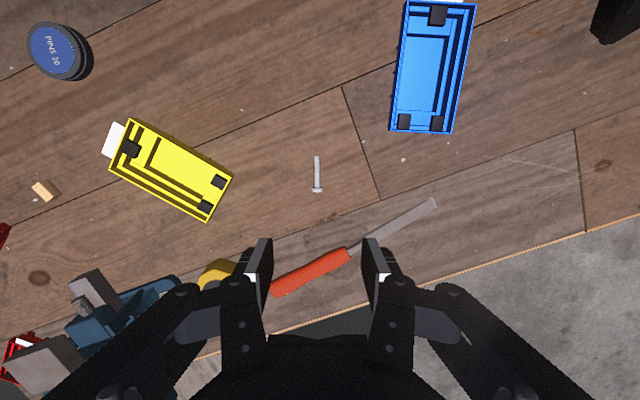

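The wrist picture shows the bolt at (316,174), upright between the fingers, the yellow tray at (170,170) and the blue tray at (432,65) with its tab at the top. I'll take the bolt and work out the tray poses from the same frame.

```bash
python3 -m creep '[[0.04,0,0.001,0.06,0,0,0],[0.04,0,0.001,0.12,0,0,0],[0.04,0,0.001,0.175,0,0,0],[0.04,0,0.001,0.196,0,0,0],[0.04,0,0.001,0.196,0,0,0]]' 40; python3 -m creep '[[0.0,0,0,0,0,0,0],[0.0,0,0,0,0,0,0],[0.0,0,0,0,0,0,0],[0.0,0,0,0,0,0,0]]' 40
cat >> h.py <<'E'
def tray(P,im,cx,cy,base=0,rad=.1,lo=.034,hi=.047):
    z=P[...,2]-base
    m=(z>lo)&(z<hi)&(np.hypot(P[...,0]-cx,P[...,1]-cy)<rad)
    hsv=cv2.cvtColor(im,cv2.COLOR_BGR2HSV); col=m&(hsv[...,1]>90); tab=m&(hsv[...,1]<50)&(hsv[...,2]>130)
    r=cv2.minAreaRect(P[col][:,:2].astype(np.float32)); t=P[tab].mean(0) if tab.any() else None
    a=np.radians(r[2]+(0 if r[1][0]>r[1][1] else 90))
    if t is not None and np.dot(t[:2]-r[0],[np.cos(a),np.sin(a)])<0: a+=np.pi
    print("centre",np.round(r[0],4),"size",np.round(r[1],3),"yaw",np.degrees(a).round(1),"tab",t,tab.sum(),"z",np.median(P[col][:,2]).round(4))
E
python3 - <<'E'
from h import *; import pickle
z=np.load("w1.npz"); c=pickle.load(open("w1.pkl","rb")); P=cloud(z["d"],c)
tray(P,z["im"],.555,.01); tray(P,z["im"],.54,-.295)
z=np.load("top0.npz"); c=calibration("top"); P=cloud(z["d"],c)
tray(P,z["im"],.555,.01); tray(P,z["im"],.54,-.295);tray(P,z["im"],.555,.33)
E
```

```text
clock: 2.08
position: [0.4692, -0.1428, 0.0026]
tool_rot: [3.141, 0.003, -0.39]
force: [-0.4, -0.2, -0.1]
grip_width: 0.0399
finger_force: 0.0
clock: 2.58
position: [0.4712, -0.142, 0.005]
tool_rot: [-3.141, -0.002, -0.389]
force: [-1.7, -1.8, 9.5]
grip_width: 0.0096
finger_force: 39.0
centre [0.541 0.012] size [0.121 0.067] yaw 35.5 tab [0.59574737 0.05008219 0.04024081] 456 z 0.0399
centre [ 0.5335 -0.2843] size [0.067 0.12 ] yaw 334.9 tab [ 0.58569902 -0.31661683  0.0399936 ] 42 z 0.0404
centre [0.5407 0.0107] size [0.119 0.066] yaw 35.6 tab [0.57688304 0.0361707  0.03956672] 78 z 0.0399
centre [ 0.534  -0.2842] size [0.065 0.118] yaw 335.0 tab [ 0.57603344 -0.30465795  0.04067092] 74 z 0.038
centre [0.5531 0.3286] size [0.067 0.12 ] yaw 298.4 tab [0.58066339 0.27630694 0.03941117] 66 z 0.0391
```

```bash
python3 -m creep '[[0.0,0,0,-0.05,0,0,0],[0.0,0,0,-0.1,0,0,0],[0.0,0,0,-0.13,0,0,0],[0.0,0,0,-0.13,0,0,0]]'; python3 -c "
from h import *
plan(.5335,-.2843,.135,-25)"
```

```text
clock: 3.08
position: [0.4718, -0.1418, 0.1365]
tool_rot: [-3.141, -0.005, -0.389]
force: [-0.0, 0.1, -0.8]
grip_width: 0.0097
finger_force: 38.1
shift [0.1111 0.1085 0.002 ] rot [-0.0012 -0.0049  0.0478] rows 3
```

```bash
python3 -m creep '[[0.0,0.037,0.036,0.001,0,0,0.016],[0.0,0.074,0.072,0.001,0,-0.002,0.032],[0.0,0.1111,0.1085,0.002,0,-0.0049,0.0478],[0.0,0.1111,0.1085,0.002,0,-0.0049,0.0478],[0.0,0.1111,0.1085,0.002,0,-0.0049,0.0478]]'; python3 -c "
from h import *
plan(.5335,-.2843,.019,-25)"
```

```text
clock: 3.7
position: [0.5317, -0.2834, 0.1311]
tool_rot: [-3.141, 0.006, -0.436]
force: [0.4, 0.4, -0.3]
grip_width: 0.0095
finger_force: 38.1
shift [2.700e-03 1.000e-04 1.121e-01] rot [-0.0002  0.0062  0.0001] rows 2
```

```bash
python3 -m creep '[[0.0,0.001,0,0.05,0,0.003,0],[0.0,0.0027,0,0.09,0,0.006,0],[0.0,0.0027,0,0.112,0,0.006,0],[0.0,0.0027,0,0.112,0,0.006,0],[0.0,0.0027,0,0.112,0,0.006,0]]'; python3 -c "
from h import *
plan(.5335,-.2843,.019,-25)"
```

```text
clock: 4.32
position: [0.5347, -0.2845, 0.0208]
tool_rot: [-3.142, -0.002, -0.436]
force: [-0.8, 0.3, -0.2]
grip_width: 0.0098
finger_force: 38.1
shift [-0.0011  0.0003  0.0018] rot [-0.0001 -0.0021  0.0007] rows 1
```

```bash
python3 -m creep '[[0.0,-0.001,0,0.006,0,0,0],[0.018,-0.001,0,0.006,0,0,0],[0.018,-0.001,0,0.006,0,0,0],[0.018,-0.001,0,0.006,0,0,0]]'; python3 -m creep '[[0.018,0,0,-0.05,0,0,0],[0.018,0,0,-0.1,0,0,0],[0.03,0,0,-0.15,0,0,0],[0.05,0,0,-0.18,0,0,0],[0.05,0,0,-0.18,0,0,0]]'; python3 - <<'E'
from h import *
im,d,c=shot("wrist"); np.savez("w2.npz",im=im,d=d); P=cloud(d,c)
im2,d2,c2=shot("scene"); 
cv2.imwrite("pics/w2.png",np.vstack([cv2.resize(im2[240:340,260:400],(700,500))[:250*2:1][::1][:290],cv2.resize(im[60:240,200:450],(700,300))[:300]]))
plan(.541,.0115,.2,35.5)
E
```

```text
clock: 4.82
position: [0.5333, -0.2845, 0.014]
tool_rot: [3.141, -0.001, -0.437]
force: [-0.4, -0.4, -0.1]
grip_width: 0.0183
finger_force: 0.0
clock: 5.45
position: [0.5341, -0.2849, 0.1963]
tool_rot: [-3.142, -0.005, -0.436]
force: [0.6, 0.4, -1.1]
grip_width: 0.0499
finger_force: 0.0
shift [-0.1176 -0.2714 -0.0066] rot [ 5.0000e-04 -8.0000e-04 -1.0559e+00] rows 6
```

View pics/w2.png

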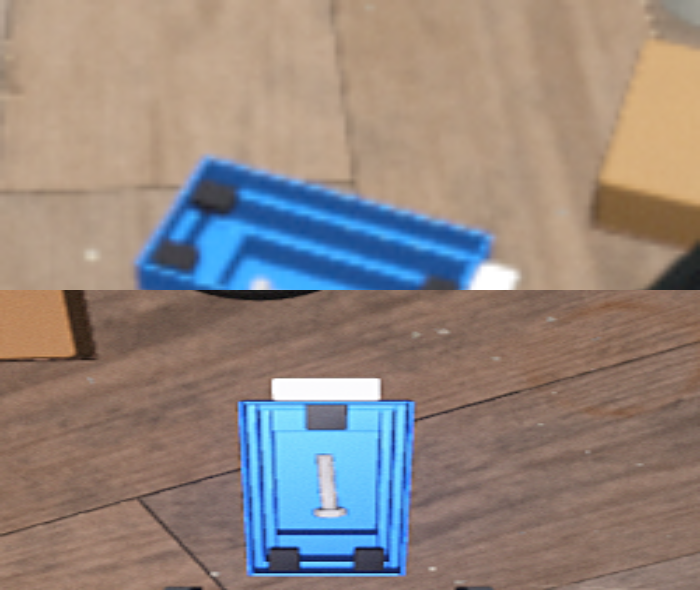

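The lower picture shows the bolt lying on the blue tray's floor, near its centre at (327,485). Yellow tray next.

```bash
python3 -m creep '[[0.085,-0.02,-0.046,-0.001,0,0,-0.18],[0.085,-0.04,-0.092,-0.002,0,0,-0.36],[0.085,-0.06,-0.138,-0.003,0,0,-0.54],[0.085,-0.08,-0.184,-0.004,0,0,-0.72],[0.085,-0.1,-0.23,-0.005,0,0,-0.9]]'; python3 -c "
from h import *
plan(.541,.0115,.15,35.5)"
```

```text
clock: 6.18
position: [0.539, -0.032, 0.1976]
tool_rot: [-3.142, 0.001, 0.47]
force: [0.6, 0.6, -0.4]
grip_width: 0.0848
finger_force: 0.0
shift [ 0.0215 -0.0379  0.0476] rot [-1.0e-04  8.0e-04 -1.5e-01] rows 2
```

```bash
python3 -m creep '[[0.085,0.01,-0.019,0.02,0,0,-0.075],[0.085,0.0215,-0.0379,0.0476,0,0,-0.15],[0.085,0.0215,-0.0379,0.0476,0,0,-0.15],[0.085,0.0215,-0.0379,0.0476,0,0,-0.15]]'; python3 - <<'E'
from h import *
im,d,c=shot("wrist"); P=cloud(d,c); cv2.imwrite("pics/w3.png",im)
tray(P,im,.541,.0115)
plan(.541,.0115,.02,35.5)
E
```

```text
clock: 6.68
position: [0.5418, 0.0092, 0.1508]
tool_rot: [3.141, 0.0, 0.612]
force: [1.0, 0.1, 1.0]
grip_width: 0.0851
finger_force: 0.0
centre [0.5402 0.0124] size [0.12  0.066] yaw 35.5 tab [0.59447873 0.05123758 0.04012834] 711 z 0.0414
shift [ 0.0006 -0.0028  0.1312] rot [ 0.0012 -0.0002 -0.0079] rows 3
```

```bash
python3 -m creep '[[0.085,0,-0.0035,0.03,0,0,-0.008],[0.085,0,-0.0035,0.08,0,0,-0.008],[0.085,0,-0.0035,0.12,0,0,-0.008],[0.085,0,-0.0035,0.138,0,0,-0.008],[0.085,0,-0.0035,0.138,0,0,-0.008]]'; python3 -m creep '[[0.05,0,0,0,0,0,0],[0.05,0,0,0,0,0,0],[0.05,0,0,0,0,0,0],[0.05,0,0,0,0,0,0]]' 40
```

```text
clock: 7.35
position: [0.5401, 0.0123, 0.013]
tool_rot: [3.141, 0.0, 0.621]
force: [-0.1, 0.4, -0.0]
grip_width: 0.0852
finger_force: 0.0
clock: 7.85
position: [0.5411, 0.0126, 0.0147]
tool_rot: [3.139, -0.002, 0.621]
force: [-0.5, -0.1, 5.6]
grip_width: 0.0654
finger_force: 43.6
```

```bash
python3 -m creep '[[0.05,0,0,-0.03,0,0,0],[0.05,0,0,-0.07,0,0,0],[0.05,0,0,-0.11,0,0,0],[0.05,0,0,-0.14,0,0,0],[0.05,0,0,-0.14,0,0,0]]'; python3 - <<'E'
from h import *
im,d,c=shot("wrist"); P=cloud(d,c); cv2.imwrite("pics/w4.png",im); o=bot.observe(); p=o["position"]
np.savez("w4.npz",im=im,d=d,P=P); print(p)
hsv=cv2.cvtColor(im,cv2.COLOR_BGR2HSV); m=(abs(hsv[...,0].astype(int)-29)<8)&(hsv[...,1]>120)&(np.hypot(P[...,0]-p[0],P[...,1]-p[1])<.09)&(P[...,2]>.05)
print(np.percentile(P[m][:,2],[2,50,98]))
tray(P,im,p[0],p[1],base=np.percentile(P[m][:,2],97)-.042)
plan(.5335,-.2843,.16,155)
E
```

```text
clock: 8.48
position: [0.5413, 0.0126, 0.1563]
tool_rot: [3.138, -0.005, 0.621]
force: [-0.1, 0.1, -1.7]
grip_width: 0.0652
finger_force: 46.7
[0.54055988 0.0125623  0.15466203]
[0.14381325 0.1589714  0.2396669 ]
centre [0.5424 0.014 ] size [0.031 0.134] yaw 125.8 tab [0.50981522 0.07332965 0.23995325] 5 z 0.2357
shift [-0.1785  0.2373 -0.0052] rot [ 4.700e-03  1.100e-03 -2.084e+00] rows 12
```

View pics/w4.png

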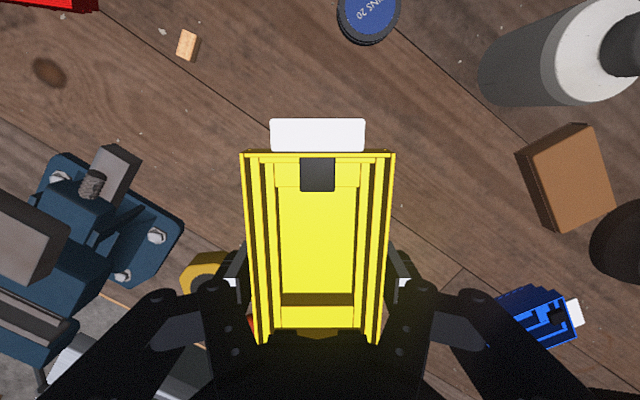

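Wrist picture: the yellow tray is held level between the fingers, with its tab ahead at (318,135) and nothing caught. Turning it and carrying it over.

```bash
python3 -m creep '[[0.05,-0.015,0.02,0,0,0,-0.18],[0.05,-0.03,0.04,0,0,0,-0.36],[0.05,-0.05,0.07,0,0,0,-0.54],[0.05,-0.075,0.1,0,0,0,-0.72],[0.05,-0.1,0.133,0,0,0,-0.9]]'; python3 -c "
from h import *
plan(.5335,-.2843,.16,155)"
```

```text
clock: 9.15
position: [0.5355, -0.1546, 0.1525]
tool_rot: [3.142, 0.0, 1.528]
force: [0.3, 0.7, -1.4]
grip_width: 0.0655
finger_force: 46.6
shift [-0.1297  0.0035 -0.0075] rot [-1.0000e-04  2.0000e-04 -1.1772e+00] rows 7
```

```bash
python3 -m creep '[[0.05,-0.02,0.001,-0.001,0,0,-0.18],[0.05,-0.04,0.001,-0.002,0,0,-0.36],[0.05,-0.06,0.002,-0.004,0,0,-0.54],[0.05,-0.08,0.002,-0.005,0,0,-0.72],[0.05,-0.1,0.003,-0.006,0,0,-0.9]]'; python3 -c "
from h import *
plan(.5335,-.2843,.16,155)"
```

```text
clock: 9.78
position: [0.5337, -0.2542, 0.1585]
tool_rot: [-3.142, 0.0, 2.428]
force: [-0.5, 0.8, -1.2]
grip_width: 0.0653
finger_force: 46.6
shift [-0.0195 -0.0229 -0.0015] rot [-0.000e+00  1.000e-04 -2.777e-01] rows 2
```

```bash
python3 -m creep '[[0.05,-0.01,-0.011,0,0,0,-0.14],[0.05,-0.0195,-0.0229,-0.0015,0,0,-0.2777],[0.05,-0.0195,-0.0229,-0.0015,0,0,-0.2777],[0.05,-0.0195,-0.0229,-0.0015,0,0,-0.2777]]'; python3 - <<'E'
from h import *
im,d,c=shot("top"); P=cloud(d,c)
hsv=cv2.cvtColor(im,cv2.COLOR_BGR2HSV); o=bot.observe(); p=o["position"]; print(p)
tray(P,im,p[0],p[1],base=p[2]-.0145)
plan(.5335,-.2843,.06,155)
E
```

```text
clock: 10.28
position: [0.5336, -0.2829, 0.1603]
tool_rot: [3.141, 0.0, 2.697]
force: [1.2, 0.6, -2.1]
grip_width: 0.0652
finger_force: 46.6
[ 0.5337622  -0.2827586   0.16046588]
centre [ 0.5347 -0.2799] size [0.083 0.113] yaw 148.6 tab [ 0.47835487 -0.25498868  0.18565515] 93 z 0.1864
shift [-0.0004 -0.0015  0.1005] rot [ 0.0001  0.0006 -0.0077] rows 2
```

```bash
python3 -m creep '[[0.05,0,-0.0015,0.04,0,0,-0.008],[0.05,0,-0.0015,0.08,0,0,-0.008],[0.05,0,-0.0015,0.098,0,0,-0.008],[0.05,0,-0.0015,0.098,0,0,-0.008]]'; python3 -c "
from h import *
plan(.5335,-.2843,.053,155)"
```

```text
clock: 10.82
position: [0.5332, -0.2844, 0.0623]
tool_rot: [3.141, -0.0, 2.707]
force: [-0.0, 0.6, -1.5]
grip_width: 0.0653
finger_force: 46.5
shift [-0.0002  0.0002  0.0093] rot [ 0.0001 -0.0001  0.0021] rows 1
```

```bash
python3 -m creep '[[0.05,0,0,0.005,0,0,0],[0.05,0,0,0.0085,0,0,0],[0.05,0,0,0.0085,0,0,0]]'; python3 -m creep '[[0.05,0,0,0.001,0,0,0],[0.05,0,0,0.001,0,0,0]]'
```

```text
clock: 11.2
position: [0.5333, -0.2853, 0.0545]
tool_rot: [-3.141, 0.002, 2.707]
force: [-0.2, -0.4, -1.7]
grip_width: 0.0651
finger_force: 46.6
clock: 11.45
position: [0.5333, -0.2852, 0.0533]
tool_rot: [-3.141, 0.001, 2.707]
force: [0.5, 0.2, -1.1]
grip_width: 0.065
finger_force: 46.6
```

```bash
python3 -m creep '[[0.05,0,0,0.001,0,0,0],[0.05,0,0,0.0015,0,0,0],[0.05,0,0,0.0015,0,0,0]]'; python3 -m creep '[[0.085,0,0,0,0,0,0],[0.085,0,0,0,0,0,0],[0.085,0,0,0,0,0,0],[0.085,0,0,0,0,0,0]]'; python3 -m creep '[[0.085,0,0,-0.03,0,0,0],[0.085,0,0,-0.08,0,0,0],[0.085,0,0,-0.13,0,0,0],[0.085,0,0,-0.15,0,0,0],[0.085,0,0,-0.15,0,0,0]]'; python3 - <<'E'
from h import *
im,d,c=shot("wrist"); P=cloud(d,c); tray(P,im,.5335,-.2843,base=.038)
cv2.imwrite("pics/w5.png",im)
plan(.582,.187,.2,0)
z=np.load("w4.npz");P=z["P"];im=z["im"]
m=((P[...,2]>.007)&(P[...,2]<.025)&(abs(P[...,0]-.582)<.035)&(abs(P[...,1]-.187)<.035)).astype(np.uint8)
n,l,s,ce=cv2.connectedComponentsWithStats(m)
for i in range(1,n):
    if s[i,4]<30: continue
    q=P[l==i]; q=q[q[:,2]>np.percentile(q[:,2],50)-.003]; print(ce[i],cv2.minAreaRect(q[:,:2].astype(np.float32)),q[:,2].max())
E
```

```text
clock: 11.82
position: [0.5334, -0.2852, 0.0527]
tool_rot: [-3.141, 0.002, 2.707]
force: [-6.1, 1.6, 17.1]
grip_width: 0.0652
finger_force: 48.9
clock: 12.32
position: [0.5333, -0.2851, 0.0516]
tool_rot: [-3.142, 0.001, 2.707]
force: [-0.1, -0.7, 0.5]
grip_width: 0.085
finger_force: 0.0
clock: 12.95
position: [0.5335, -0.2854, 0.2026]
tool_rot: [-3.141, 0.003, 2.707]
force: [0.4, 0.7, -0.9]
grip_width: 0.0851
finger_force: 0.0
centre [ 0.5317 -0.2863] size [0.066 0.12 ] yaw 155.3 tab [ 0.47463383 -0.25925933  0.07764096] 846 z 0.0795
shift [0.1542 0.449  0.001 ] rot [1.3000e-03 1.0000e-03 2.7072e+00] rows 15
[186.8590998   45.03913894] ((0.5788492560386658, 0.18806001543998718), (0.02358217164874077, 0.014353122562170029), 9.696928977966309) 0.016362575484957176
```

View pics/w5.png

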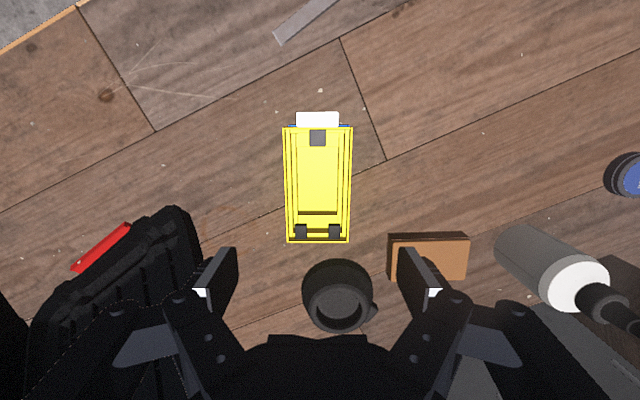

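The wrist picture shows the yellow tray level on the blue one, with its tab at (318,120) opposite the blue tab. Its rim is at z 0.0795, so it stands on the lugs. Next is the pine block at (0.579, 0.188).

```bash
python3 -c "
from h import *
plan(.579,.188,.15,189.7)"; python3 -m creep '[[0.05,0.017,0.051,0,0,0,-0.05],[0.05,0.034,0.102,0,0,0,-0.1],[0.05,0.051,0.153,0,0,0,-0.15],[0.05,0.068,0.204,0,0,0,-0.2],[0.05,0.085,0.255,0,0,0,-0.3]]';  python3 -c "
from h import *
plan(.579,.188,.15,189.7)"
```

```text
shift [0.1574 0.4487 0.051 ] rot [-0.0008  0.0009 -0.6037] rows 8
clock: 13.62
position: [0.5627, -0.0164, 0.2001]
tool_rot: [-3.141, -0.001, 3.01]
force: [0.6, -0.0, -0.6]
grip_width: 0.0501
finger_force: 0.0
shift [0.0106 0.2048 0.05  ] rot [-0.0004 -0.001  -0.3011] rows 4
```

```bash
python3 -m creep '[[0.04,0.003,0.055,0.006,0,0,-0.08],[0.04,0.006,0.11,0.015,0,0,-0.16],[0.04,0.009,0.165,0.035,0,0,-0.24],[0.04,0.0106,0.2048,0.05,0,0,-0.3],[0.04,0.0106,0.2048,0.05,0,0,-0.3]]';  python3 - <<'E'
from h import *
im,d,c=shot("wrist"); P=cloud(d,c); cv2.imwrite("pics/w6.png",im)
m=((P[...,2]>.007)&(P[...,2]<.025)&(abs(P[...,0]-.579)<.035)&(abs(P[...,1]-.188)<.035)).astype(np.uint8)
n,l,s,ce=cv2.connectedComponentsWithStats(m)
for i in range(1,n):
    if s[i,4]<30: continue
    q=P[l==i]; q=q[q[:,2]>np.percentile(q[:,2],50)-.003]; print(ce[i],cv2.minAreaRect(q[:,:2].astype(np.float32)),q[:,2].max())
plan(.579,.188,.005,189.7)
E
```

```text
clock: 14.25
position: [0.5783, 0.1897, 0.1487]
tool_rot: [3.141, -0.003, -2.97]
force: [-0.4, -1.1, -0.2]
grip_width: 0.04
finger_force: 0.0
[314.97297297 186.01351351] ((0.5783185362815857, 0.18725156784057617), (0.02416166663169861, 0.01268162950873375), 10.020588874816895) 0.015638638161150964
shift [-0.0004  0.0005  0.1444] rot [-0.0003 -0.0023 -0.001 ] rows 3
```

```bash
python3 -m creep '[[0.04,0,0.0008,0.05,0,0,0],[0.04,0,0.0008,0.1,0,0,0],[0.04,0,0.0008,0.143,0,0,0],[0.04,0,0.0008,0.143,0,0,0]]';python3 -m creep '[[0.0,0,0,0,0,0,0],[0.0,0,0,0,0,0,0],[0.0,0,0,0,0,0,0],[0.0,0,0,0,0,0,0]]' 40;python3 -m creep '[[0.0,0,0,-0.04,0,0,0],[0.0,0,0,-0.09,0,0,0],[0.0,0,0,-0.14,0,0,0],[0.0,0,0,-0.18,0,0,0],[0.0,0,0,-0.18,0,0,0]]'; python3 -c "
from h import *
plan(.532,-.2863,.19,155)"
```

```text
clock: 14.8
position: [0.5785, 0.1852, 0.0058]
tool_rot: [-3.14, -0.004, -2.977]
force: [-0.7, -0.5, 0.8]
grip_width: 0.0399
finger_force: 0.0
clock: 15.3
position: [0.5812, 0.1871, 0.0104]
tool_rot: [-3.141, 0.003, -2.976]
force: [-1.0, -1.6, 9.3]
grip_width: 0.0119
finger_force: 39.4
clock: 15.92
position: [0.5813, 0.1877, 0.1926]
tool_rot: [-3.141, 0.007, -2.976]
force: [0.6, 0.5, 0.1]
grip_width: 0.012
finger_force: 39.3
shift [ 0.1267 -0.4595  0.0019] rot [0.0017 0.0067 0.6017] rows 8
```

```bash
python3 -m creep '[[0.0,0.014,-0.051,0,0,0,0.07],[0.0,0.028,-0.102,0,0,0,0.14],[0.0,0.042,-0.153,0,0,0,0.21],[0.0,0.056,-0.204,0,0,0,0.28],[0.0,0.07,-0.255,0,0,0,0.35]]';  python3 -c "
from h import *
plan(.532,-.2863,.17,155)"
```

```text
clock: 16.55
position: [0.5525, -0.0778, 0.1887]
tool_rot: [-3.141, 0.001, 2.955]
force: [1.3, -0.6, -0.6]
grip_width: 0.0123
finger_force: 39.3
shift [-0.0186 -0.2087  0.0189] rot [-0.0006  0.0014  0.2496] rows 4
```

```bash
python3 -m creep '[[0.0,-0.004,-0.052,0.004,0,0,0.06],[0.0,-0.009,-0.104,0.008,0,0,0.12],[0.0,-0.014,-0.156,0.013,0,0,0.18],[0.0,-0.0186,-0.2087,0.0189,0,0,0.2496],[0.0,-0.0186,-0.2087,0.0189,0,0,0.2496]]';  python3 -c "
from h import *
plan(.532,-.2863,.062,155)"
```

```text
clock: 17.18
position: [0.5313, -0.2888, 0.1688]
tool_rot: [-3.14, 0.0, 2.701]
force: [0.9, 0.7, -0.4]
grip_width: 0.012
finger_force: 39.3
shift [0.0005 0.0028 0.1068] rot [-0.0018  0.0001 -0.0045] rows 2
```

```bash
python3 -m creep '[[0.0,0.0005,0.0028,0.04,0,0,-0.004],[0.0,0.0005,0.0028,0.08,0,0,-0.004],[0.0,0.0005,0.0028,0.111,0,0,-0.004],[0.0,0.0005,0.0028,0.111,0,0,-0.004],[0.0,0.0005,0.0028,0.111,0,0,-0.004]]'; python3 -m creep '[[0.02,0,0,0,0,0,0],[0.02,0,0,0,0,0,0],[0.02,0,0,0,0,0,0]]'; python3 -m creep '[[0.02,0,0,-0.03,0,0,0],[0.02,0,0,-0.08,0,0,0],[0.05,0,0,-0.12,0,0,0],[0.05,0,0,-0.15,0,0,0],[0.05,0,0,-0.15,0,0,0]]'; python3 - <<'E'
from h import *
im,d,c=shot("wrist"); P=cloud(d,c); tray(P,im,.5335,-.2843,base=.038)
cv2.imwrite("pics/w7.png",cv2.resize(im[60:300,200:440],None,fx=2.4,fy=2.4))
plan(.553,.3286,.2,118.4)
E
```

```text
clock: 17.8
position: [0.5347, -0.2815, 0.0601]
tool_rot: [3.141, 0.002, 2.712]
force: [-0.2, -0.0, -0.4]
grip_width: 0.0121
finger_force: 39.3
clock: 18.18
position: [0.5341, -0.282, 0.0592]
tool_rot: [-3.141, 0.002, 2.712]
force: [0.3, -0.1, 0.1]
grip_width: 0.0201
finger_force: 0.0
clock: 18.8
position: [0.5347, -0.282, 0.211]
tool_rot: [-3.141, 0.005, 2.711]
force: [0.1, -0.7, 0.1]
grip_width: 0.0502
finger_force: 0.0
centre [ 0.5314 -0.2861] size [0.066 0.12 ] yaw 155.1 tab [ 0.47447193 -0.25948114  0.07768774] 851 z 0.0795
shift [0.2373 0.5628 0.0086] rot [3.00e-04 2.60e-03 6.45e-01] rows 10
```

View pics/w7.png

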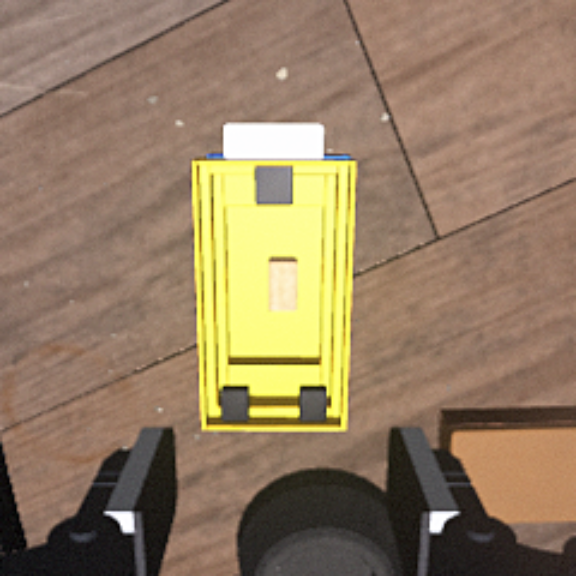

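The pine block lies on the yellow floor at (283,285), and the tray hasn't moved. On to the large red tray.

```bash
python3 -m creep '[[0.06,0.023,0.055,0,0,0,0.06],[0.06,0.046,0.11,0,0,0,0.12],[0.07,0.07,0.165,0,0,0,0.18],[0.085,0.093,0.22,0,0,0,0.24],[0.085,0.116,0.275,0,0,0,0.3]]';  python3 -c "
from h import *
plan(.553,.3286,.2,118.4)"
```

```text
clock: 19.48
position: [0.5424, 0.0183, 0.2077]
tool_rot: [-3.141, 0.0, 2.41]
force: [0.4, 0.8, 0.8]
grip_width: 0.0852
finger_force: 0.0
shift [0.1995 0.2379 0.0075] rot [-6.000e-04  3.000e-04  3.431e-01] rows 5
```

```bash
python3 -m creep '[[0.085,0.04,0.047,0,0,0,0.07],[0.085,0.08,0.095,0,0,0,0.14],[0.085,0.12,0.142,0,0,0,0.21],[0.085,0.16,0.19,0.004,0,0,0.28],[0.085,0.1995,0.2379,0.0075,0,0,0.343]]';  python3 -m creep '[[0.085,0,0,0.04,0,0,0],[0.085,0,0,0.04,0,0,0],[0.085,0,0,0.04,0,0,0]]'; python3 - <<'E'
from h import *
im,d,c=shot("wrist"); P=cloud(d,c); tray(P,im,.553,.3286)
cv2.imwrite("pics/w8.png",im)
plan(.553,.3286,.016,118.4)
E
```

```text
clock: 20.1
position: [0.5525, 0.3286, 0.1996]
tool_rot: [-3.141, 0.001, 2.066]
force: [0.4, -0.4, 0.5]
grip_width: 0.0848
finger_force: 0.0
clock: 20.48
position: [0.5534, 0.3263, 0.1616]
tool_rot: [3.141, 0.001, 2.068]
force: [-0.8, -0.3, 0.7]
grip_width: 0.0852
finger_force: 0.0
centre [0.5512 0.3298] size [0.066 0.12 ] yaw 298.2 tab [0.56971454 0.30324995 0.03952092] 577 z 0.0414
shift [0.0025 0.0002 0.1461] rot [0.0016 0.001  0.001 ] rows 3
```

View pics/w8.png

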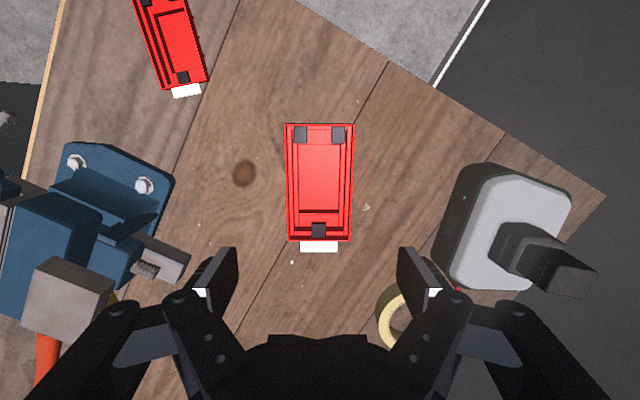

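The large red tray is centred at (319,183) between the fingers, with its tab on the near side at (319,247). The small look-alike at (172,45) stays clear. Descending.

```bash
python3 -c "
from h import *
plan(.552,.3293,.013,118.3)"; python3 -m creep '[[0.085,0.002,0.0003,0.05,0,0,0],[0.085,0.003,0.0003,0.1,0,0,0],[0.085,0.003,0.0003,0.135,0,0,0],[0.085,0.003,0.0003,0.148,0,0,0],[0.085,0.003,0.0003,0.148,0,0,0]]'; python3 -m creep '[[0.05,0,0,0,0,0,0],[0.05,0,0,0,0,0,0],[0.05,0,0,0,0,0,0],[0.05,0,0,0,0,0,0]]' 40
```

```text
shift [ 0.0036 -0.0003  0.1491] rot [0.0016 0.001  0.0027] rows 3
clock: 21.15
position: [0.5525, 0.3295, 0.0138]
tool_rot: [3.14, 0.001, 2.068]
force: [-0.5, -0.6, 0.0]
grip_width: 0.0847
finger_force: 0.0
clock: 21.65
position: [0.5529, 0.3301, 0.015]
tool_rot: [3.139, 0.001, 2.068]
force: [-1.6, -2.7, 8.0]
grip_width: 0.0652
finger_force: 43.4
```

```bash
python3 -m creep '[[0.05,0,0,-0.03,0,0,0],[0.05,0,0,-0.08,0,0,0],[0.05,0,0,-0.13,0,0,0],[0.05,0,0,-0.185,0,0,0],[0.05,0,0,-0.185,0,0,0]]'; python3 -c "
from h import *
plan(.532,-.286,.2,155)"
```

```text
clock: 22.28
position: [0.5533, 0.331, 0.2034]
tool_rot: [3.133, 0.001, 2.068]
force: [-0.4, -0.5, -1.8]
grip_width: 0.0652
finger_force: 46.4
shift [-0.532  -0.3132  0.0012] rot [ 0.0078  0.0033 -0.6369] rows 10
```

```bash
python3 -m creep '[[0.05,-0.05,-0.03,0,0,0,-0.06],[0.05,-0.1,-0.06,0,0,0,-0.12],[0.05,-0.153,-0.09,0,0,0,-0.18],[0.05,-0.205,-0.12,0,0,0,-0.24],[0.05,-0.256,-0.15,0,0,0,-0.3]]'; python3 -c "
from h import *
plan(.532,-.286,.2,155)"
```

```text
clock: 22.9
position: [0.5419, 0.031, 0.1984]
tool_rot: [3.141, 0.002, 2.371]
force: [2.1, -0.3, -0.5]
grip_width: 0.0652
finger_force: 46.3
shift [-0.2138 -0.2343 -0.0013] rot [ 0.      0.0018 -0.3347] rows 6
```

```bash
python3 -m creep '[[0.05,-0.041,-0.045,0,0,0,-0.07],[0.05,-0.082,-0.09,0,0,0,-0.14],[0.05,-0.123,-0.135,0,0,0,-0.2],[0.05,-0.164,-0.18,0,0,0,-0.27],[0.05,-0.2,-0.219,0,0,0,-0.33]]'; python3 -c "
from h import *
plan(.532,-.286,.15,155)"
```

```text
clock: 23.52
position: [0.5318, -0.2658, 0.1984]
tool_rot: [-3.141, 0.001, 2.7]
force: [1.9, 0.2, -1.0]
grip_width: 0.0647
finger_force: 46.3
shift [-0.0087 -0.0181  0.0485] rot [-0.0006  0.0015 -0.0054] rows 1
```

```bash
python3 -m creep '[[0.05,-0.0087,-0.0181,0.01,0,0,-0.005],[0.05,-0.0087,-0.0181,0.05,0,0,-0.005],[0.05,-0.0087,-0.0181,0.085,0,0,-0.005],[0.05,-0.0087,-0.0181,0.096,0,0,-0.005],[0.05,-0.0087,-0.0181,0.096,0,0,-0.005]]'; python3 -c "
from h import *
plan(.532,-.286,.091,155)"
```

```text
clock: 24.15
position: [0.5329, -0.2828, 0.1024]
tool_rot: [3.141, 0.001, 2.704]
force: [0.8, -0.9, -1.4]
grip_width: 0.0652
finger_force: 46.2
shift [-0.0005 -0.0033  0.0114] rot [ 0.0002  0.0007 -0.0009] rows 1
```

```bash
python3 -m creep '[[0.05,0,-0.003,0.004,0,0,0],[0.05,0,-0.003,0.009,0,0,0],[0.05,0,-0.003,0.0105,0,0,0],[0.05,0,-0.003,0.0105,0,0,0]]'; python3 -m creep '[[0.05,0,0,0.001,0,0,0],[0.05,0,0,0.001,0,0,0]]'
```

```text
clock: 24.65
position: [0.5315, -0.2861, 0.0919]
tool_rot: [-3.142, 0.001, 2.704]
force: [0.6, 0.2, -1.4]
grip_width: 0.0647
finger_force: 46.3
clock: 24.9
position: [0.5316, -0.2861, 0.091]
tool_rot: [-3.141, 0.001, 2.704]
force: [-2.1, 0.6, 2.1]
grip_width: 0.0653
finger_force: 46.7
```

Contact. Releasing and rising.

```bash
python3 -m creep '[[0.085,0,0,0,0,0,0],[0.085,0,0,0,0,0,0],[0.085,0,0,0,0,0,0],[0.085,0,0,0,0,0,0]]'; python3 -m creep '[[0.085,0,0,-0.03,0,0,0],[0.085,0,0,-0.08,0,0,0],[0.085,0,0,-0.13,0,0,0],[0.085,0,0,-0.15,0,0,0],[0.085,0,0,-0.15,0,0,0]]'; python3 - <<'E'
from h import *
im,d,c=shot("wrist"); P=cloud(d,c); tray(P,im,.5315,-.286,base=.076)
im2,d2,c2=shot("scene"); P2=cloud(d2,c2)
cv2.imwrite("pics/w9.png",np.hstack([cv2.resize(im[60:300,200:440],(390,390)),cv2.resize(im2[210:340,260:390],(390,390))]))
E
```

```text
clock: 25.4
position: [0.5315, -0.2861, 0.0908]
tool_rot: [-3.141, 0.001, 2.704]
force: [0.4, 0.4, -0.1]
grip_width: 0.0848
finger_force: 0.0
clock: 26.02
position: [0.5317, -0.2863, 0.2417]
tool_rot: [-3.141, 0.003, 2.703]
force: [0.1, -0.0, -0.1]
grip_width: 0.0846
finger_force: 0.0
centre [ 0.5295 -0.287 ] size [0.066 0.12 ] yaw 334.7 tab [ 0.5440209  -0.29244931  0.11530339] 643 z 0.1174
```

View pics/w9.png

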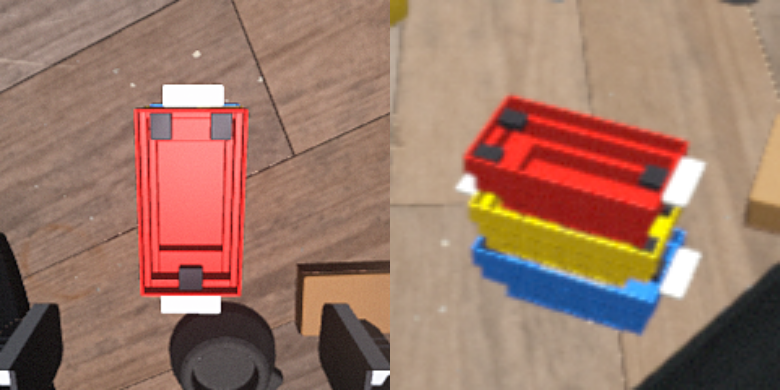

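The stack of blue, yellow and red stands level with alternating tabs. The red rim is at z 0.117, as expected, and the robot is clear of it.

```bash
python3 -c "
from workcell import job
print(job.job_done())"
```

```text
the job is handed in; nothing more can be done
None
```

I handed the job in at about 26 s of the 117 s allowed, with no verdict returned: the bolt is on the blue tray's floor, the pine block is on the yellow one's, and the yellow and red trays stand level with tabs alternating, by the last pictures.

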